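# Seat the tube caps in the guarded press

### The arm

A 6-joint arm with a two-finger parallel gripper is mounted at the origin on a cart in front of the work surface, level with it; the furniture and walls round the work are solid. World frame = base frame: x ahead of the robot, y to its left, z up, the work surface at z = 0. Lengths are in m, angles in degrees, forces in N, time in s.
With the tool pointing down it reaches from about 0.35 to 0.975 m from the base axis. Payload 4.9 kg.
Tool frame: the origin (TCP) lies midway between the tips of the shut fingers; the grasp point (between the pads) lies bot.pinch_z behind it (bot.pinch_z is the distance from the TCP to the grasp point, in m); z points along the fingers, y is the line along which they close (so a half turn about z gives the same grasp; the last joint's range is limited). The gripper opens to 85 mm and grips with 20 to 120 N. Pads are 22 mm wide; open, the fingers measure 114 mm over their backs; the gripper's body (76 mm by 85 mm) begins 54 mm behind the grasp point. The pads swing forward as they close: fully open they stand 13 mm farther back than shut.
Start: joints at [66.52, 3.019, 92.412, -0, 84.569, -6.818], TCP at [0.179, 0.599, 0.231] pointing down, gripper open.
Joint ranges: [-172.51, 172.51], [-57.92, 126.97], [3.15, 148.05], [-58.71, 238.71], [5.1, 150.11], [-179.66, 179.66]. Speed limits (degrees/s): [147.25, 147.25, 180, 180, 180, 180].

### API

Orientations are given as [roll, pitch, yaw] about the fixed x, y, z axes, in that order (R = Rz(yaw) Ry(pitch) Rx(roll)).
In Python, from plant import bot gives the robot as it stands.
- The arm moves only by the tool servo_tool, never from a script. Its arguments are lists of equal length, an entry for each row: "rot": the turn, a rotation vector about the tool's x, y, z as a fraction of full scale, a list of three; "linear": the shift along the tool's x, y, z as a fraction of full scale, a list of three; "claw": the opening in per cent of the stroke, from 0 (shut) to 100 (fully open). In form: {"rot": [[ax, ay, az], ...], "linear": [[tx, ty, tz], ...], "claw": [claw, ...]}. A call has 1 to 12 rows; each row shifts and turns the commanded pose from where the row before left it, along the tool's axes as they then stand; what a row does not reach is not made up. Full scale, the value 1, is 30 mm for a shift and 8 degrees for a turn. A row lasts 1/8 s, in which the tool goes at most 62.5 mm and 10.7 degrees, less where a joint would pass 70% of its speed; a pose out of reach is approached as far as the arm can. A call with a number of a shift or a turn outside -1 to 1 is refused whole. A call with a gripper value outside its range is refused whole. The fingers move at their own pace and stop on an object; "squeeze" is the grip in N (left out, the last holds). Time passes only in rows, so rows that do not move let the fingers close. It gives the time, the measured TCP pose, the force, the opening and the grip force at its end, in the units of the state.
- bot.get_state(): the state, without advancing time (a new reading comes with each control period).
- bot.capture(name): name is "side" or "top" or "wrist"; returns a dict with "image" (400x640x3 uint8, blue, green, red), "fovy" (degrees; the focal length in pixels is half the picture's height over the tangent of half this angle, whatever the lens; pixels are square), "cx", "cy" (the principal point, pixels), "extrinsics" (4x4, takes a point from world to camera coordinates). Camera axes: x right, y up, looking along -z (the intrinsics and any distortion apply to the point x, -y, -z); pixel columns grow to the right and rows downward; lengths in m; the calibration is good to about 2 mm. A picture is of the moment at which its call begins. There is no depth.
- bot.sign_off(): hands the job in; it is judged then, once.
The state is a dict: "clock": time; "joint_positions": joint angles; "joint_vel": joint speeds; "joint_efforts": joint torques, N m; "tcp_pos": TCP position; "orientation": TCP orientation; "wrist_force": force on the tool from outside, world axes, zero at the start; "ft_torque": the same for the moment, N m; "opening": finger opening in m; "grasp_force": force on a finger pad.
Only numpy, scipy, OpenCV 4.12 (cv2) and the standard library are available. Lean on these libraries where they do the work, as an engineer would, in place of code of your own. Each camera call takes 0.05 s, during which the arm holds its last target. There are 200 camera calls.

### The job

Push the blue tube carrier along its channel, under the press, until it is home against the end stop. Then reach down through the window in the yellow guard, press the red lever pad all the way down so that the white caps are seated on the tubes, let the lever come back up and draw out. Only push and press: do not lift the carrier, do not touch the guard, and leave the other things on the bench where they are.

Things in the scene. Friction and masses are not known exactly. Their poses are not given: they have to be found in the camera images.
- press: grey cap press fixed to the bench (place and yaw vary). Base plate 10 mm high, x -85..85, y -200..85 mm in this frame. Origin on the bench under the ram (the ram's foot hangs 53 mm up). x points away from the robot at yaw 0, y along the channel to its stop, z up. The channel lies along y at x = 0 between rails 64 mm apart, tops 21 mm over the bench, open at the -y end (robot's right).
- guard: yellow guard over the press, fixed to it, same origin and axes. Level top plate x -85..85, y -80..80 mm, 5 mm thick, its top 88 mm over the bench (screw heads at the corners 3 mm higher), with a square window (see window). Clear panels in front (-x) and at +y, a yellow one behind; the -y side is open for the carrier. Not to be touched.
- lever_pad: red pad 30 (x) x 36 (y) x 10 mm on the lever's front end, seen through the window. Origin: middle of its top face, 76 mm over the bench with the lever up (12 mm below the guard's top), at x -25, y 0 mm of the press. Pressed, it goes 19 mm straight down to the lever's stop and tilts 0.22 rad, front edge down.
- window (a point): middle of the guard's square window, 80 x 80 mm (sides along the press's x and y), at the height of the plate's top; straight above the red lever pad
- stop_face (a point): middle of the face of the aluminium end stop that the front (+y) end of the carrier's slab meets when home, at y = +46 mm of the press, 22 mm over the bench
- lever (a joint): lever hinge at the back of the press: 0 up, 0.22 rad fully down at its stop. A spring takes it back up; on the pad it takes about 3 N to start and about 10 to 13 N to reach the stop with the caps below.
- carrier: loose blue tube carrier, 0.2 to 0.4 kg: slab 60 x 184 x 12 mm in the channel (2 mm play each side), y -140..44 mm, four tubes in a row along y. Origin: underside, below the row's middle, 10 mm over the bench; y points to the stop. Push plate at its -y end: 56 wide, 12 thick, top 72 mm over the bench. Starts 35 to 70 mm short of home (home: origin at y +2 mm of the press). Slides with 1 to 3 N.
- push_face (a point): point on the outer (-y) face of the carrier's push plate, the face to push on, in the middle of its width, 45 mm over the bench. When home it is 58 mm outside the guard's -y edge.
- caps (a joint): white cap strip on the tubes of the carrier: 0 sitting 6.5 mm proud (as at the start), 0.0065 m fully seated. Friction 3 N holds it where it is. The ram comes down on it when the lever is pressed with the carrier home, and seats it fully (6 to 6.5 mm) at the lever's stop.
- tube_a: loose lying sample tube with a blue cap, 108 x 22 x 22 mm; bystander. Origin in the middle of its underside
- pen: loose marker pen lying, 13 x 138 x 14 mm; bystander. Origin in the middle of its underside
- timer: loose white timer with blue buttons, 62 x 66 x 17 mm; bystander. Origin in the middle of its underside
- tape: loose roll of masking tape, 96 x 95 x 25 mm; bystander. Origin in the middle of its underside
- weigh_boat: loose white weighing boat, 62 x 62 x 14 mm; bystander. Origin in the middle of its underside
There are look-alikes about, which are no part of the job. There is more than one size of the carrier; the one meant has the size given above.

How it is judged:
By the outcome, as a careful person would: the job done as asked, in the order asked, and still so for the second after the job is handed in, with the robot touching nothing.
It also fails if it takes over 42 s, if anything falls off the work surface, if the arm or the gripper's body presses on something with over 40 N, if the wrist force passes 120 N, or if a joint passes its speed limit or range.

## Working session

There is one attempt and no reset: what is moved stays moved. The work goes in short steps, Python scripts to look and compute and a tool call to move; the robot and the scene stay as the last step left them, time stands still between calls to the robot, and variables do not carry over. Pictures are saved under pics/ and viewed, at most 10 in all, crops included, and the job is handed in when it is done.

Besides the shell and the picture viewer there is one more tool, called in YAML: its name, and indented under it one key for each argument. servo_tool: Moves the arm, as the interface text tells. Shift numbers are shares of 30 mm and turn numbers shares of 8 degrees, none past 1 either way. Its arguments: {"type":"object","properties":{"rot":{"type":"array","items":{"type":"array","items":{"type":"number"}}},"linear":{"type":"array","items":{"type":"array","items":{"type":"number"}}},"claw":{"type":"array","items":{"type":"number"}},"squeeze":{"type":"number"}},"required":["rot","linear","claw"]}

```bash
mkdir -p pics; cat > h.py <<'E'
import numpy as np,cv2
from plant import bot
def K(c):
    h=c["image"].shape[0]; f=h/2/np.tan(np.radians(c["fovy"])/2); return f,c["cx"],c["cy"]
def ray(c,u,v):
    f,cx,cy=K(c); E=np.array(c["extrinsics"]); R=E[:3,:3];t=E[:3,3]
    d=R.T@np.array([(u-cx)/f,-(v-cy)/f,-1]); return -R.T@t,d
def onz(c,u,v,z):
    o,d=ray(c,u,v); return o+d*(z-o[2])/d[2]
def proj(c,p):
    f,cx,cy=K(c); E=np.array(c["extrinsics"]); q=E[:3,:3]@np.asarray(p)+E[:3,3]
    return cx+f*q[0]/-q[2], cy-f*q[1]/-q[2]
def tri(*crs):
    A=0;b=0
    for c,u,v in crs:
        o,d=ray(c,u,v); d=d/np.linalg.norm(d); P=np.eye(3)-np.outer(d,d); A=A+P; b=b+P@o
    return np.linalg.solve(A,b)
E
python3 - <<'E'
from h import *
import pickle
for n in("side","top"):
    c=bot.capture(n); pickle.dump(c,open(n+".pkl","wb")); cv2.imwrite(f"pics/{n}0.png",c["image"])
    print(n,{k:v for k,v in c.items() if k!="image"})
print(bot.get_state(),bot.pinch_z)
E
```

```text
side {'fovy': 45.39790440814677, 'cx': 316.7083306887016, 'cy': 200.29779269654279, 'extrinsics': array([[ 9.97299174e-01, -7.34424510e-02,  7.50824457e-04,
        -5.31841221e-01],
       [ 2.74109328e-02,  3.81667305e-01,  9.23893235e-01,
        -8.13001684e-02],
       [-6.81395488e-02, -9.21377379e-01,  3.82649614e-01,
        -1.45408561e+00],
       [ 0.00000000e+00,  0.00000000e+00,  0.00000000e+00,
         1.00000000e+00]])}
top {'fovy': 48.62182799593762, 'cx': 328.3856802461042, 'cy': 201.2256735309637, 'extrinsics': array([[ 0.00968485, -0.99994974,  0.00259196, -0.02356328],
       [ 0.99598308,  0.00987711,  0.08899517, -0.51680523],
       [-0.0890163 ,  0.00171965,  0.99602868, -1.37088894],
       [ 0.        ,  0.        ,  0.        ,  1.        ]])}
{'clock': 0.1, 'joint_positions': array([ 6.65194532e+01,  3.05581348e+00,  9.24858126e+01,  1.74482989e-03,
        8.45670270e+01, -6.81650133e+00]), 'joint_vel': array([ 0.11371096, -0.10407731, -0.26544756, -0.01608262, -0.01430847,
       -0.04690967]), 'joint_efforts': array([ 3.93420328e-05, -3.94901025e+01, -3.71364641e+01, -8.62948787e-05,
        3.95927054e-03,  1.40644948e-05]), 'tcp_pos': array([0.17897115, 0.59823656, 0.2301441 ]), 'orientation': array([-1.79892321e+02, -1.46204243e-02,  1.63335774e+02]), 'wrist_force': array([-0.78270886,  0.82323633, -0.65922097]), 'ft_torque': array([-0.01920515, -0.00565023, -0.05608783]), 'grasp_force': 0.0, 'opening': 0.08530925043146836} 0.0187
```

View pics/top0.png

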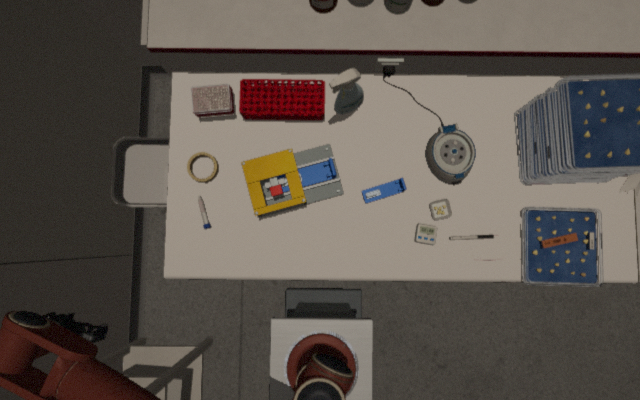

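View pics/side0.png

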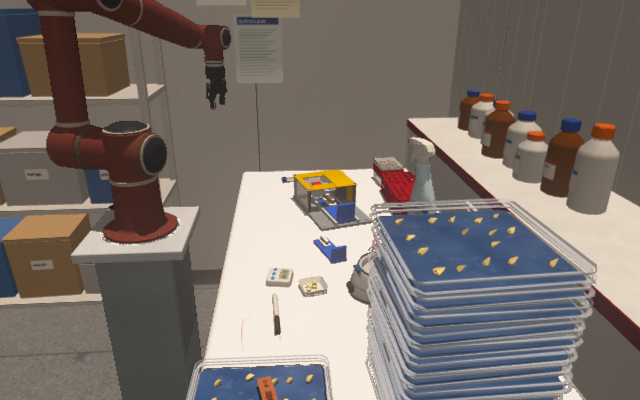

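The top view shows the guard at about (275,182), the red pad at (277,190) and the carrier's push plate at about (333,172). The small blue look-alike is at (384,190). Next I measure with masks.

```bash
python3 - <<'E'
from h import *
import pickle
c=pickle.load(open("top.pkl","rb")); s=pickle.load(open("side.pkl","rb"))
def masks(im):
    h=cv2.cvtColor(im,cv2.COLOR_BGR2HSV)
    return {"y":cv2.inRange(h,(18,150,100),(32,255,255)),"r":cv2.inRange(h,(0,150,100),(8,255,255))|cv2.inRange(h,(172,150,100),(180,255,255)),"b":cv2.inRange(h,(100,130,70),(125,255,255))}
for nm,cc,roi in(("top",c,(235,140,350,220)),("side",s,(280,165,365,230))):
    x0,y0,x1,y1=roi
    for k,m in masks(cc["image"]).items():
        mm=np.zeros_like(m); mm[y0:y1,x0:x1]=m[y0:y1,x0:x1]
        for q in cv2.findContours(mm,cv2.RETR_CCOMP,cv2.CHAIN_APPROX_NONE)[0]:
            if cv2.contourArea(q)>25:
                r=cv2.minAreaRect(q); z={"y":.088,"r":.076,"b":.072}[k]
                print(nm,k,cv2.contourArea(q),np.round(r[0],1),np.round(r[1],1),round(r[2],1))
                if nm=="top": print("  ",np.round([onz(cc,*p,z)[:2] for p in [r[0],*cv2.boxPoints(r)]],3).tolist())
for n,cc,(x0,y0,x1,y1),f in(("t",c,(235,135,355,225),5),("s",s,(270,160,380,235),5)):
    pass
a=cv2.resize(c["image"][135:225,235:355],None,fx=5,fy=5,interpolation=cv2.INTER_CUBIC)
cv2.imwrite("pics/t1.png",a)
E
```

```text
top y 2742.5 [273.3 181.8] [55.3 52.5] 74.7
   [[0.568, 0.148], [0.627, 0.248], [0.671, 0.096], [0.509, 0.049], [0.466, 0.2]]
top y 770.0 [275.5 189.5] [28.4 29.2] 74.7
   [[0.545, 0.141], [0.574, 0.195], [0.599, 0.111], [0.516, 0.087], [0.492, 0.171]]
top r 83.5 [275.8 190.1] [ 8.9 11.1] 74.1
   [[0.545, 0.141], [0.553, 0.162], [0.562, 0.129], [0.536, 0.121], [0.527, 0.154]]
top b 549.5 [317.4 172.6] [18.8 35. ] 72.2
   [[0.6, 0.016], [0.611, 0.076], [0.645, -0.026], [0.59, -0.044], [0.556, 0.058]]
side y 843.0 [324.8 180.3] [62.4 26.6] 13.4
side y 219.0 [316.6 180.3] [10.6 28.5] 83.7
side b 71.5 [330.5 212. ] [12. 11.] 90.0
```

View pics/t1.png

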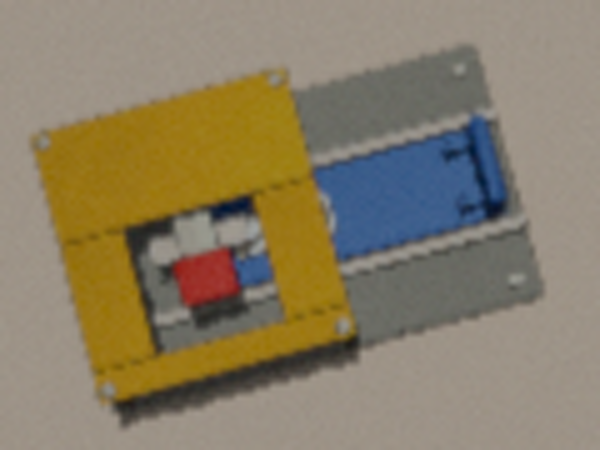

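The crop shows the push plate at about (332,168) in full-image pixels, the window at (275,189) and the pad inside it. The press yaw is about 15.5° and its origin about (0.568, 0.148). I'll turn the tool to the press axes, shut the fingers and fly over for a closer look with the wrist camera.

servo_tool:
  rot:
    - [0,0,0.9]
    - [0,0,0.9]
    - [0,0,0.9]
    - [0,0,0.9]
    - [0,0,0.9]
    - [0,0,0.9]
    - [0,0,0.9]
    - [0,0,0.9]
  linear:
    - [0,0,-0.4]
    - [0,0,-0.4]
    - [0,0,-0.4]
    - [0,0,-0.4]
    - [0,0,-0.4]
    - [0,0,-0.4]
    - [0,0,-0.4]
    - [0,0,-0.4]
  claw: [0,0,0,0,0,0,0,0]

```text
clock: 1.1
tcp_pos: [0.1791, 0.5985, 0.3269]
orientation: [-180.0, 0.1, 105.5]
wrist_force: [-0.3, 0.5, -0.7]
opening: -0.0003
grasp_force: 0.0
```

servo_tool:
  rot:
    - [0,0,0]
    - [0,0,0]
    - [0,0,0]
    - [0,0,0]
    - [0,0,0]
    - [0,0,0]
    - [0,0,0]
    - [0,0,0]
    - [0,0,0]
    - [0,0,0]
    - [0,0,0]
    - [0,0,0]
  linear:
    - [-1,0.43,0]
    - [-1,0.43,0]
    - [-1,0.43,0]
    - [-1,0.43,0]
    - [-1,0.43,0]
    - [-1,0.43,0]
    - [-1,0.43,0]
    - [-1,0.43,0]
    - [-1,0.43,0]
    - [-1,0.43,0]
    - [-1,0.43,0]
    - [-1,0.43,0]
  claw: [0,0,0,0,0,0,0,0,0,0,0,0]

```text
clock: 2.6
tcp_pos: [0.4262, 0.2932, 0.3267]
orientation: [-180.0, 0.0, 105.7]
wrist_force: [-0.7, 0.3, -1.1]
opening: -0.0003
grasp_force: 0.0
```

servo_tool:
  rot:
    - [0,0,0]
    - [0,0,0]
    - [0,0,0]
    - [0,0,0]
    - [0,0,0]
    - [0,0,0]
    - [0,0,0]
    - [0,0,0]
    - [0,0,0]
  linear:
    - [-1,0.43,0]
    - [-1,0.43,0]
    - [-1,0.43,0]
    - [-1,0.43,0]
    - [-1,0.43,0]
    - [-1,0.43,0]
    - [-1,0.43,0]
    - [0,0,0]
    - [0,0,0]
  claw: [0,0,0,0,0,0,0,0,0]

```text
clock: 3.72
tcp_pos: [0.5693, 0.1169, 0.3269]
orientation: [-179.9, -0.0, 105.7]
wrist_force: [-0.6, 0.3, 0.6]
opening: -0.0002
grasp_force: 0.0
```

```bash
python3 - <<'E'
from h import *
import pickle
c=bot.capture("wrist"); pickle.dump(c,open("w1.pkl","wb")); cv2.imwrite("pics/w1.png",c["image"])
print(bot.get_state()["tcp_pos"],bot.get_state()["orientation"],c["fovy"],c["cx"],c["cy"],c["extrinsics"])
E
```

```text
[0.5692148  0.11719232 0.32705201] [-1.79970187e+02 -2.54043223e-02  1.05774880e+02] 69.41556618029135 324.65461104311254 201.40060098001305 [[ 9.62505054e-01  2.71263065e-01 -6.08715245e-04 -5.79092882e-01]
 [-2.57228836e-01  9.11991265e-01 -3.19539135e-01  1.11525412e-01]
 [-8.61240222e-02  3.07714611e-01  9.47572884e-01 -4.57081565e-01]
 [ 0.00000000e+00  0.00000000e+00  0.00000000e+00  1.00000000e+00]]
```

View pics/w1.png

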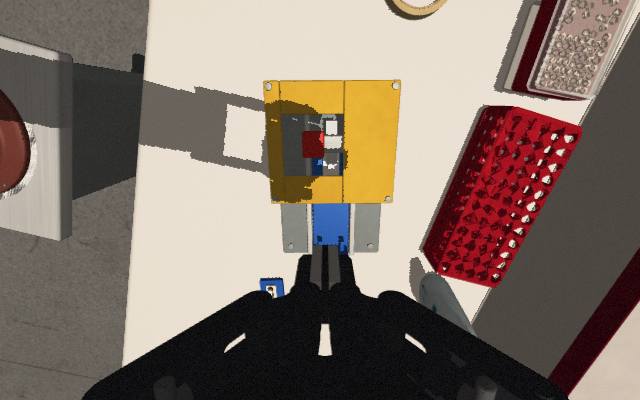

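The wrist view shows the guard corners near (264,81), (401,80), (394,203) and (272,203). The window is at (312,145), the pad at (313,144) and the base's -y corners near (281,251) and (380,251).

```bash
python3 - <<'E'
from h import *
import pickle
c=pickle.load(open("w1.pkl","rb")); t=pickle.load(open("top.pkl","rb"))
h=cv2.cvtColor(c["image"],cv2.COLOR_BGR2HSV)
m=cv2.inRange(h,(15,140,50),(35,255,255)); m[:,:250]=0;m[:70]=0;m[215:]=0;m[:,410:]=0
m=cv2.morphologyEx(m,cv2.MORPH_CLOSE,np.ones((3,3)))
cs,_=cv2.findContours(m,cv2.RETR_CCOMP,cv2.CHAIN_APPROX_NONE)
for q in cs:
    if cv2.contourArea(q)>1500:
        P=np.array([onz(c,*p[0],.088)[:2] for p in q]).astype(np.float32)*1000
        r=cv2.minAreaRect(P); print("guard/window",r)
m=cv2.inRange(h,(0,150,60),(8,255,255))|cv2.inRange(h,(172,150,60),(180,255,255)); m=m[120:170,295:335]
ys,xs=np.nonzero(m); u,v=(xs.min()+xs.max())/2+295,(ys.min()+ys.max())/2+120
print("pad px",u,v,xs.min(),xs.max(),ys.min(),ys.max(),"onz",onz(c,u,v,.076))
print("pad tri",tri((c,u,v),(t,275.8,190.1)),"window tri from top",onz(t,275.5,189.5,.088))
# push plate top centre from top view: blue mask profile in press frame
o=np.array([.568,.148]);y=np.radians(15.6);R=np.array([[np.cos(y),-np.sin(y)],[np.sin(y),np.cos(y)]])
ht=cv2.cvtColor(t["image"],cv2.COLOR_BGR2HSV); b=cv2.inRange(ht,(100,130,50),(125,255,255)); b[:,:295]=0;b[:,350:]=0;b[:150]=0;b[200:]=0
ys,xs=np.nonzero(b)
Q=np.array([R.T@(onz(t,u,v,.072)[:2]-o) for u,v in zip(xs,ys)]); print("blue at z72: y min",np.sort(Q[:,1])[:12].round(4),"x range of end",Q[Q[:,1]<Q[:,1].min()+.012][:,0].min(),Q[Q[:,1]<Q[:,1].min()+.012][:,0].max())
E
```

```text
guard/window ((568.892578125, 148.9993896484375), (168.24578857421875, 158.33920288085938), 16.125181198120117)
guard/window ((544.8627319335938, 142.1085205078125), (82.03713989257812, 81.37773132324219), 15.747873306274414)
pad px 312.5 144.0 7 28 11 37 onz [0.54455732 0.1425303  0.076     ]
pad tri [0.54475367 0.14197463 0.07267335] window tri from top [0.54503563 0.1410059  0.088     ]
blue at z72: y min [-0.1887 -0.1885 -0.1882 -0.1882 -0.1879 -0.1877 -0.1874 -0.1874 -0.1871
 -0.1868 -0.1868 -0.1866] x range of end -0.02486714221873261 0.026870473179352254
```

Origin (0.569, 0.149), yaw 15.8°, window (0.545, 0.142). The push face is at y ≈ -0.189, so about 51 mm of travel. Next I go behind the push plate and down.

servo_tool:
  rot:
    - [0,0,0]
    - [0,0,0]
    - [0,0,0]
    - [0,0,0]
    - [0,0,0]
    - [0,0,0]
    - [0,0,0]
    - [0,0,0]
    - [0,0,0]
  linear:
    - [-0.97,0.04,0]
    - [-0.97,0.04,0]
    - [-0.97,0.04,0]
    - [-0.97,0.04,0]
    - [-0.97,0.04,0]
    - [-0.97,0.04,0]
    - [-0.97,0.04,0]
    - [0,0,0]
    - [0,0,0]
  claw: [0,0,0,0,0,0,0,0,0]

```text
clock: 4.9
tcp_pos: [0.6328, -0.076, 0.3274]
orientation: [180.0, -0.0, 105.8]
wrist_force: [-0.1, 1.7, 0.9]
opening: -0.0002
grasp_force: 0.0
```

servo_tool:
  rot:
    - [0,0,0]
    - [0,0,0]
    - [0,0,0]
    - [0,0,0]
    - [0,0,0]
    - [0,0,0]
    - [0,0,0]
    - [0,0,0]
    - [0,0,0]
    - [0,0,0]
    - [0,0,0]
  linear:
    - [0,0,1]
    - [0,0,1]
    - [0,0,1]
    - [0,0,1]
    - [0,0,1]
    - [0,0,1]
    - [0,0,1]
    - [0,0,1]
    - [0,0,0.9]
    - [0,0,0.8]
    - [0,0,0]
  claw: [0,0,0,0,0,0,0,0,0,0,0]

```text
clock: 6.28
tcp_pos: [0.631, -0.0754, 0.0341]
orientation: [-179.8, -0.1, 105.8]
wrist_force: [-0.4, 1.0, -0.1]
opening: 0.0002
grasp_force: 0.0
```

```bash
python3 - <<'E'
from h import *
s=bot.get_state(); y=np.radians(15.8);R=np.array([[np.cos(y),-np.sin(y)],[np.sin(y),np.cos(y)]])
print(s["clock"],s["tcp_pos"],s["orientation"],R.T@(s["tcp_pos"][:2]-[.569,.149]),s["wrist_force"])
a=bot.capture("side")["image"][150:260,250:410]; b=bot.capture("wrist")["image"]
cv2.imwrite("pics/a2.png",np.hstack([cv2.resize(a,(400,275)),cv2.resize(b,(400,275))]))
E
```

```text
6.275 [ 0.63100124 -0.07537246  0.03406875] [-1.79763308e+02 -1.48887653e-01  1.05828929e+02] [-0.00143348 -0.23277693] [-0.4124487   1.01851494 -0.10194848]
```

View pics/a2.png

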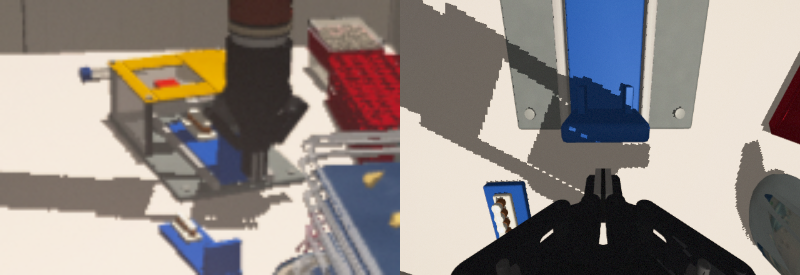

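The gripper stands centred behind the push plate, with the fingers at (603,185) in the right half and the plate's face at (605,135). Next I push, gently towards the end.

servo_tool:
  rot:
    - [0,0,0]
    - [0,0,0]
    - [0,0,0]
    - [0,0,0]
    - [0,0,0]
    - [0,0,0]
    - [0,0,0]
    - [0,0,0]
    - [0,0,0]
    - [0,0,0]
    - [0,0,0]
    - [0,0,0]
  linear:
    - [0.33,0.02,0]
    - [0.33,0.02,0]
    - [0.2,0,0]
    - [0.2,0,0]
    - [0.2,0,0]
    - [0.2,0,0]
    - [0.2,0,0]
    - [0.2,0,0]
    - [0.2,0,0]
    - [0.2,0,0]
    - [0.1,0,0]
    - [0,0,0]
  claw: [0,0,0,0,0,0,0,0,0,0,0,0]

```text
clock: 7.88
tcp_pos: [0.6149, -0.0081, 0.0363]
orientation: [-180.0, -0.0, 105.7]
wrist_force: [0.5, -1.2, -0.4]
opening: 0.0001
grasp_force: 0.3
```

servo_tool:
  rot:
    - [0,0,0]
    - [0,0,0]
    - [0,0,0]
    - [0,0,0]
  linear:
    - [0.1,0,0]
    - [0.1,0,0]
    - [0.1,0,0]
    - [0,0,0]
  claw: [0,0,0,0]

```text
clock: 8.38
tcp_pos: [0.6123, 0.0004, 0.0362]
orientation: [-180.0, -0.0, 105.7]
wrist_force: [0.3, -0.9, 0.1]
opening: 0.0001
grasp_force: 0.4
```

servo_tool:
  rot:
    - [0,0,0]
    - [0,0,0]
    - [0,0,0]
    - [0,0,0]
  linear:
    - [0.06,0,0]
    - [0.06,0,0]
    - [0.06,0,0]
    - [0,0,0]
  claw: [0,0,0,0]

```text
clock: 8.88
tcp_pos: [0.6109, 0.0054, 0.0362]
orientation: [-180.0, -0.0, 105.7]
wrist_force: [0.2, -1.0, 0.4]
opening: 0.0002
grasp_force: 0.5
```

servo_tool:
  rot:
    - [0,0,0]
    - [0,0,0]
    - [0,0,0]
  linear:
    - [0.06,0,0]
    - [0.06,0,0]
    - [0,0,0]
  claw: [0,0,0]

```text
clock: 9.25
tcp_pos: [0.6117, 0.0062, 0.0374]
orientation: [179.9, 0.3, 105.8]
wrist_force: [3.4, -9.1, -0.8]
opening: -0.0002
grasp_force: 5.0
```

Firm stop (9.7 N) at exactly the expected home position, with the finger front at y ≈ -0.138. Next I back off and rise.

servo_tool:
  rot:
    - [0,0,0]
    - [0,0,0]
    - [0,0,0]
    - [0,0,0]
    - [0,0,0]
    - [0,0,0]
    - [0,0,0]
    - [0,0,0]
    - [0,0,0]
    - [0,0,0]
    - [0,0,0]
  linear:
    - [0.04,0,0]
    - [0,0,0]
    - [-0.4,0,0]
    - [-0.8,0,0]
    - [0,0,-0.9]
    - [0,0,-0.9]
    - [0,0,-0.9]
    - [0,0,-0.9]
    - [0,0,-0.9]
    - [0,0,-0.9]
    - [0,0,0]
  claw: [0,0,0,0,0,0,0,0,0,0,0]

```text
clock: 10.62
tcp_pos: [0.6212, -0.0258, 0.2011]
orientation: [179.7, 0.1, 105.7]
wrist_force: [-0.8, -0.6, -0.4]
opening: 0.0001
grasp_force: 0.0
```

```bash
python3 - <<'E'
from h import *
import pickle
s=bot.get_state(); y=np.radians(s["orientation"][2]);d=np.array([.545,.142])-s["tcp_pos"][:2]
print(s["tcp_pos"],s["orientation"],"tool dx,dy",d@[np.cos(y),np.sin(y)],d@[np.sin(y),-np.cos(y)])
c=bot.capture("wrist"); pickle.dump(c,open("w2.pkl","wb")); cv2.imwrite("pics/w2.png",c["image"])
h=cv2.cvtColor(c["image"],cv2.COLOR_BGR2HSV)
m=cv2.inRange(h,(0,150,50),(8,255,255))|cv2.inRange(h,(172,150,50),(180,255,255))
y=np.radians(15.8);R=np.array([[np.cos(y),-np.sin(y)],[np.sin(y),np.cos(y)]]);o=np.array([.569,.149])
for q in cv2.findContours(m,cv2.RETR_EXTERNAL,cv2.CHAIN_APPROX_NONE)[0]:
    if cv2.contourArea(q)>150:
        x,yy,w,hh=cv2.boundingRect(q);p=onz(c,x+w/2,yy+hh/2,.076); print("red",(x,yy,w,hh),p)
b=cv2.inRange(h,(100,130,50),(125,255,255)); 
for q in cv2.findContours(b,cv2.RETR_EXTERNAL,cv2.CHAIN_APPROX_NONE)[0]:
    if cv2.contourArea(q)>800:
        P=np.array([R.T@(onz(c,*p[0],.072)[:2]-o) for p in q]); print("blue end at z72 y",P[:,1].min(),"x",P[:,0].min(),P[:,0].max())
E
```

```text
[ 0.62123016 -0.02580083  0.20107543] [1.79731301e+02 1.04912540e-01 1.05709519e+02] tool dx,dy 0.18217303155615777 -0.02794889717272952
red (459, 0, 181, 236) [0.7952629  0.09608673 0.076     ]
blue end at z72 y -0.31033662107136 x -0.10447823529428313 -0.06725893358626103
blue end at z72 y -0.13739703599534825 x -0.02534952937293694 0.02835481717730228
```

View pics/w2.png

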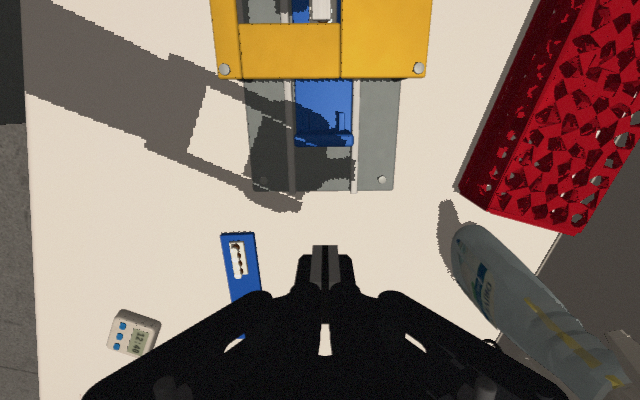

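The carrier is home: the push plate end at (325,148) measures y = -0.137 m. Next I move over the window.

servo_tool:
  rot:
    - [0,0,0]
    - [0,0,0]
    - [0,0,0]
    - [0,0,0]
    - [0,0,0]
    - [0,0,0]
    - [0,0,0]
    - [0,0,0]
    - [0,0,0]
  linear:
    - [0.87,-0.13,0]
    - [0.87,-0.13,0]
    - [0.87,-0.13,0]
    - [0.87,-0.13,0]
    - [0.87,-0.13,0]
    - [0.87,-0.13,0]
    - [0.87,-0.13,0]
    - [0,0,0]
    - [0,0,0]
  claw: [0,0,0,0,0,0,0,0,0]

```text
clock: 11.8
tcp_pos: [0.543, 0.1436, 0.1972]
orientation: [-179.9, -0.0, 105.8]
wrist_force: [0.4, -0.1, -0.8]
opening: 0.0001
grasp_force: 0.0
```

servo_tool:
  rot:
    - [0,0,0]
    - [0,0,0]
    - [0,0,0]
    - [0,0,0]
    - [0,0,0]
  linear:
    - [0,0,0.9]
    - [0,0,0.9]
    - [0,0,0.9]
    - [0,0,0.6]
    - [0,0,0]
  claw: [0,0,0,0,0]

```text
clock: 12.42
tcp_pos: [0.5426, 0.1429, 0.0974]
orientation: [-179.8, -0.0, 105.7]
wrist_force: [-0.4, 0.4, 0.5]
opening: 0.0002
grasp_force: 0.0
```

```bash
python3 - <<'E'
from h import *
s=bot.get_state(); y=np.radians(15.8);R=np.array([[np.cos(y),-np.sin(y)],[np.sin(y),np.cos(y)]])
print(s["clock"],s["tcp_pos"],s["orientation"],R.T@(s["tcp_pos"][:2]-[.545,.142]))
a=bot.capture("top")["image"][150:230,235:325]; b=bot.capture("side")["image"][130:230,250:370]
cv2.imwrite("pics/a3.png",np.hstack([cv2.resize(a,(400,355)),cv2.resize(b,(400,355))]))
E
```

```text
12.425 [0.54259127 0.14294289 0.09739938] [-1.79785733e+02 -2.78831351e-02  1.05697411e+02] [-0.00206099  0.00156311]
```

View pics/a3.png

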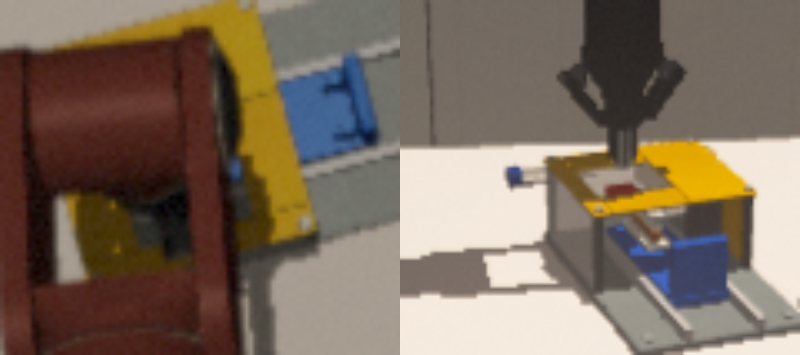

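The shut fingers hang over the red pad at (622,165) in the right half, 2 mm off the window's middle. Next I descend and press.

servo_tool:
  rot:
    - [0,0,0]
    - [0,0,0]
    - [0,0,0]
    - [0,0,0]
    - [0,0,0]
    - [0,0,0]
    - [0,0,0]
    - [0,0,0]
  linear:
    - [-0.04,0.06,0.3]
    - [0,0,0.2]
    - [0,0,0.15]
    - [0,0,0.1]
    - [0,0,0.1]
    - [0,0,0.1]
    - [0,0,0.1]
    - [0,0,0]
  claw: [0,0,0,0,0,0,0,0]

```text
clock: 13.52
tcp_pos: [0.5453, 0.1428, 0.0678]
orientation: [-179.9, -0.0, 105.7]
wrist_force: [-5.0, -0.8, 6.6]
opening: -0.0001
grasp_force: 3.1
```

servo_tool:
  rot:
    - [0,0,0]
    - [0,0,0]
    - [0,0,0]
  linear:
    - [0,0,0.1]
    - [0,0,0.1]
    - [0,0,0]
  claw: [0,0,0]

```text
clock: 13.9
tcp_pos: [0.5456, 0.1428, 0.0624]
orientation: [-179.9, -0.0, 105.7]
wrist_force: [-5.1, -0.9, 6.5]
opening: 0.0001
grasp_force: 4.1
```

servo_tool:
  rot:
    - [0,0,0]
    - [0,0,0]
    - [0,0,0]
  linear:
    - [0,0,0.08]
    - [0,0,0.08]
    - [0,0,0]
  claw: [0,0,0]

```text
clock: 14.28
tcp_pos: [0.5458, 0.1429, 0.0581]
orientation: [-180.0, 0.0, 105.7]
wrist_force: [-6.5, -0.0, 8.7]
opening: 0.0003
grasp_force: 5.0
```

servo_tool:
  rot:
    - [0,0,0]
    - [0,0,0]
    - [0,0,0]
  linear:
    - [0,0,0.06]
    - [0,0,0.06]
    - [0,0,0]
  claw: [0,0,0]

```text
clock: 14.65
tcp_pos: [0.5462, 0.143, 0.0573]
orientation: [-179.9, 0.0, 105.8]
wrist_force: [-13.8, -3.2, 24.0]
opening: -0.0003
grasp_force: 13.1
```

The force jumped to 24 N at z = 0.0573, which is the lever's stop (19 mm down). Next I release and draw out.

servo_tool:
  rot:
    - [0,0,0]
    - [0,0,0]
    - [0,0,0]
    - [0,0,0]
    - [0,0,0]
    - [0,0,0]
    - [0,0,0]
    - [0,0,0]
    - [0,0,0]
    - [0,0,0]
    - [0,0,0]
    - [0,0,0]
  linear:
    - [0,0,0]
    - [0,0,-0.15]
    - [0,0,-0.2]
    - [0,0,-0.2]
    - [0,0,-0.2]
    - [0,0,-0.3]
    - [0,0,-0.5]
    - [0,0,-0.9]
    - [0,0,-0.9]
    - [0,0,-0.9]
    - [0,0,-0.9]
    - [0,0,0]
  claw: [0,0,0,0,0,0,0,0,0,0,0,0]

```text
clock: 16.15
tcp_pos: [0.5477, 0.1431, 0.2115]
orientation: [179.6, 0.1, 105.7]
wrist_force: [0.2, 0.6, 0.5]
opening: -0.0002
grasp_force: 0.0
```

servo_tool:
  rot:
    - [0,0,0]
    - [0,0,0]
    - [0,0,0]
    - [0,0,0]
    - [0,0,0]
    - [0,0,0]
    - [0,0,0]
    - [0,0,0]
  linear:
    - [-0.9,0,-0.3]
    - [-0.9,0,-0.3]
    - [-0.9,0,-0.3]
    - [-0.9,0,-0.3]
    - [-0.9,0,-0.3]
    - [-0.9,0,-0.3]
    - [0,0,0]
    - [0,0,0]
  claw: [0,0,0,0,0,0,0,0]

```text
clock: 17.15
tcp_pos: [0.5891, -0.0126, 0.2605]
orientation: [-179.9, -0.1, 105.7]
wrist_force: [0.1, -0.5, 0.3]
opening: 0.0
grasp_force: 0.0
```

```bash
python3 - <<'E'
from h import *
c=bot.capture("wrist"); h=cv2.cvtColor(c["image"],cv2.COLOR_BGR2HSV)
y=np.radians(15.8);R=np.array([[np.cos(y),-np.sin(y)],[np.sin(y),np.cos(y)]]);o=np.array([.569,.149])
b=cv2.inRange(h,(100,130,50),(125,255,255))
for q in cv2.findContours(b,cv2.RETR_EXTERNAL,cv2.CHAIN_APPROX_NONE)[0]:
    if cv2.contourArea(q)>600:
        P=np.array([R.T@(onz(c,*p[0],.072)[:2]-o) for p in q]); print("blue end y",P[:,1].min(),"x",P[:,0].min(),P[:,0].max())
print([proj(c,[*(o+R@[x,yy]),.076]) for x,yy in((-.04,-.018),(-.01,.018))])
u,v=map(int,proj(c,[.545,.142,.08])); a=c["image"][max(0,v-60):v+140,max(0,u-110):u+110]
s=bot.capture("side")["image"][160:230,270:370]
print(u,v,a.shape); cv2.imwrite("pics/a4.png",np.hstack([cv2.resize(a,(400,400),interpolation=2),cv2.resize(s,(400,400))]))
E
```

```text
blue end y -0.32676723988463824 x -0.11278763759626778 -0.07349642233310191
blue end y -0.13730709333876404 x -0.027080142466933695 0.02884874145115765
[(np.float64(309.7790585128107), np.float64(40.36414891666337)), (np.float64(340.25992202273073), np.float64(-1.741826936984495))]
324 18 (158, 220, 3)
```

View pics/a4.png

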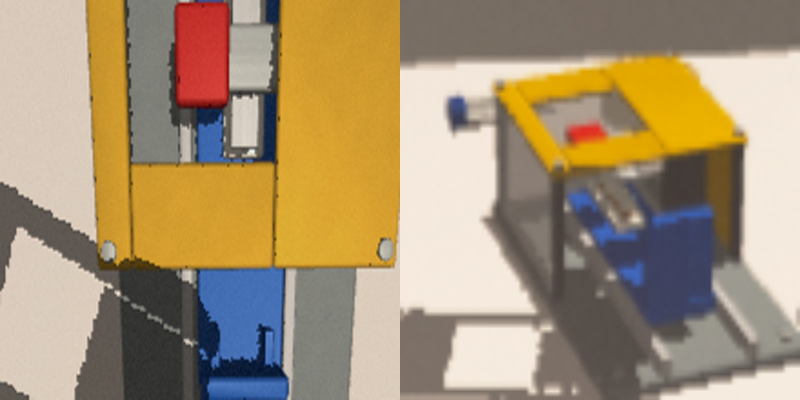

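The lever is back up (pad at (202,55) in the crop), the carrier is still home at y = -0.137, and the robot is clear of everything.

```bash
python3 -c "
from plant import bot
print(bot.sign_off())"
```

```text
the job is handed in; nothing more can be done
None
```

I pushed the carrier home against the stop and pressed the lever to its stop (24 N on the pad), then let it come back up and handed the job in at about 17 s; cap seating is inferred from the lever reaching its stop, not measured.

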